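# Find the control unit that rattles

## Task

One of the three sealed control-unit cases on the bench has a loose part inside: pick the cases up one at a time, right way up, and shake each until you have found the one that rattles, setting a sound one back down flat in its place before you take the next. Shake the rattling one well clear of the bench, then hold it out, level and still, a hand's width above the middle of the hand-over tray, and finish while still holding it there; do not set it down. Leave everything else on the bench where it is.

Things in the scene. Friction and masses are not known exactly. Their poses are not given: they have to be found in the camera images.
- case_a: sealed control-unit case, one of three alike: aluminium box 108 (x) x 66 (y) x 48 mm high, low fins on top (50 mm in all), a black connector block sticking out 14 mm at the +x end, a 5 mm high ear sticking out 8 mm at the -x end; long sides plain and flat, gripped across the 66 mm. Stands on the bench, 0.4 to 0.5 kg with contents. Origin: centre of the underside, z up
- case_b: second case, outside as case_a, same origin and axes. The inside cannot be seen: in two cases all is packed tight; in one, anew at every start, a heavy part of 0.19 kg is loose. It slides up to 60 mm along the case's x (28 mm along y) when the case is shaken briskly (over about 2 m/s2) or tilted over some 10 degrees, and stays where it stopped while the case is level
- case_c: third case, outside as case_a, same origin and axes. The loose part is felt at the wrist: it knocks on the end walls (brief forces of some newtons) as the case is shaken along its x, and after a shake to one end or the other its weight has shifted, so that the moment about the case's y differs by up to 0.11 N m between the two ends; in a sound case by almost nothing
- tray: hand-over tray: flat steel tray, 140 (x) x 220 (y) mm with a rim 12 mm high, fixed to the bench on the far side from the robot. Origin: centre of its underside, on the bench top
- spool: bystander: spool of solder standing on end, 50 mm across, 40 mm high; origin: centre of the underside
- adapter: bystander: black power adapter lying flat, 100 (x) x 42 (y) x 30 mm high with a 20 mm long plug stub at its -x end; origin: centre of the underside
- flux: bystander: small white bottle, 40 mm across, 110 mm high; origin: centre of the underside
- driver: bystander: screwdriver lying on the bench, 170 mm long, handle about 30 mm thick at most; origin under the tool, x along it towards the tip
- tape: bystander: roll of tape lying flat, 90 mm across, 20 mm high; origin: centre of the underside
- meter: bystander: hand multimeter lying face up, 170 (x) x 85 (y) x 44 mm high; origin: centre of the underside
Things that resemble listed ones, but are neither listed nor needed, are in the scene too. What is shaped like the case_a but purple or turquoise is not meant.

How it is judged (in metres and radians):
On the way:
1. the case with the loose part is held more than 30 mm above the bench and shaken so that the part knocks against the case (over 3.5 N) (((distance between loose_c0 and case_a below 0.06 m and height (world z) of case_a above 0.03 m and contact force between the fingers and case_a above 2 N and contact force between loose_c0 and case_a above 3.5 N) or (distance between loose_c0 and case_b below 0.06 m and height (world z) of case_b above 0.03 m and contact force between the fingers and case_b above 2 N and contact force between loose_c0 and case_b above 3.5 N) or (distance between loose_c0 and case_c below 0.06 m and height (world z) of case_c above 0.03 m and contact force between the fingers and case_c above 2 N and contact force between loose_c0 and case_c above 3.5 N))).
At the end, for the whole second after the job is handed in: the rattling case is gripped, its underside 50-300 mm above the bench, its centre within 60 mm of the tray's middle seen from above, under 15 degrees tilt, still, resting on nothing; the other two stand flat on the bench, at rest, not gripped, within 50 mm of where they began (((distance between loose_c0 and case_a below 0.06 m and height (world z) of case_a between 0.05 and 0.3 m and horizontal distance between case_a and tray below 0.06 m and angle between case_a's own z axis and vertical below 0.26 rad and linear speed of case_a below 0.05 m/s and contact force between the fingers and case_a above 2 N and contact force between case_a and tray below 0.3 N and height (world z) of each of case_b, case_c below 0.01 m and angle between each of case_b, case_c's own z axis and vertical below 0.1 rad and distance of each of case_b, case_c from where it was at the start of the episode below 0.05 m and linear speed of each of case_b, case_c below 0.03 m/s and contact force between the fingers and case_b below 0.3 N and contact force between the fingers and case_c below 0.3 N) or (distance between loose_c0 and case_b below 0.06 m and height (world z) of case_b between 0.05 and 0.3 m and horizontal distance between case_b and tray below 0.06 m and angle between case_b's own z axis and vertical below 0.26 rad and linear speed of case_b below 0.05 m/s and contact force between the fingers and case_b above 2 N and contact force between case_b and tray below 0.3 N and height (world z) of each of case_a, case_c below 0.01 m and angle between each of case_a, case_c's own z axis and vertical below 0.1 rad and distance of each of case_a, case_c from where it was at the start of the episode below 0.05 m and linear speed of each of case_a, case_c below 0.03 m/s and contact force between the fingers and case_a below 0.3 N and contact force between the fingers and case_c below 0.3 N) or (distance between loose_c0 and case_c below 0.06 m and height (world z) of case_c between 0.05 and 0.3 m and horizontal distance between case_c and tray below 0.06 m and angle between case_c's own z axis and vertical below 0.26 rad and linear speed of case_c below 0.05 m/s and contact force between the fingers and case_c above 2 N and contact force between case_c and tray below 0.3 N and height (world z) of each of case_a, case_b below 0.01 m and angle between each of case_a, case_b's own z axis and vertical below 0.1 rad and distance of each of case_a, case_b from where it was at the start of the episode below 0.05 m and linear speed of each of case_a, case_b below 0.03 m/s and contact force between the fingers and case_a below 0.3 N and contact force between the fingers and case_b below 0.3 N))); the arm keeps its last pose, push and grip.
It fails at once if a bystander is pushed more than 30 mm from its place or tipped over (distance of any of spool, adapter, flux, driver, tape, meter from where it was at the start of the episode above 0.03 m or angle between flux's own z axis and vertical above 0.6 rad).
It fails at once if a case is turned over onto its side (angle between any of case_a, case_b, case_c's own z axis and vertical above 1.3 rad).
It also fails if it takes over 72 s, if anything falls off the work surface, if the arm or the gripper's body presses on something with over 40 N, if the wrist force passes 120 N, or if a joint passes its speed limit or range.

## Robot

A 6-joint arm with a two-finger parallel gripper is mounted at the origin on the work surface. World frame = base frame: x ahead of the robot, y to its left, z up, the work surface at z = 0. Lengths are in m, angles in degrees, forces in N, time in s.
With the tool pointing down it reaches from about 0.35 to 0.875 m from the base axis. Payload 4.2 kg.
Tool frame: the origin (TCP) lies on the front face of the gripper's body, between the roots of the fingers; the fingertips stand 70 mm ahead of it and the grasp point (between the pads) lies 51 mm ahead of it; z points along the fingers, y is the line along which they close (so a half turn about z gives the same grasp; the last joint's range is limited). The gripper opens to 87 mm and grips with 3 to 60 N. Pads are 19 mm wide; open, the fingers measure 117 mm over their backs; the gripper's body (75 mm by 190 mm) begins 51 mm behind the grasp point.
Start: joints at [-51.589, 22.042, 0.453, 0, -68.411, -14.817], TCP at [0.25, -0.573, 0.292] pointing down, gripper open.
Joint ranges: [-179.83, 179.83], [-69.29, 118.12], [-61.27, 80.66], [-181.25, 117.63], [-171.15, -9.14], [-177.46, 177.46]. Speed limits (degrees/s): [159.86, 159.86, 180, 180, 180, 180].

## Interface

Orientations are given as a 3x3 rotation matrix whose columns are the frame's x, y, z axes.
In Python, from station import r gives the robot as it stands.
- The arm moves only by the shell command python3 -m pendant 'ROWS' [OPENING]. ROWS is JSON, a list of rows, each a list of 2 entries, a list of its own where there are three numbers: the shift along the tool's x, y, z in mm, then the turn, a rotation vector about the tool's x, y, z in rad. A call has 1 to 10 rows; each row is the pose to reach, as a shift and turn from the pose commanded when the call began, along the tool's axes at that moment; what a row does not reach only later rows make up. A row lasts 1/10 s, in which the tool goes at most 50 mm and 8.59 degrees, less where a joint would pass 70% of its speed; a pose out of reach is approached as far as the arm can. A call with a gripper value outside its range is refused whole. OPENING is the opening, from 0 (shut) to 1 (fully open), set as the call begins (- or left out, the last holds). The fingers move at their own pace and stop on an object; the grip force is fixed at half the most. Time passes only in rows, so rows that repeat a pose let the fingers close. It gives the time, the measured TCP pose, the force, the opening and the grip force at its end, in the units of the state.
- r.sense(): the state, without advancing time (a new reading comes with each control period).
- r.capture(name): name is "scene" or "top"; returns a dict with "frame" (400x640x3 uint8, red, green, blue), "vertical_fov" (degrees; the focal length in pixels is half the picture's height over the tangent of half this angle, whatever the lens; pixels are square), "cx", "cy" (the principal point, pixels), "rvec" (rotation vector, rad) and "tvec" (3), from world to camera coordinates, as OpenCV has them. Camera axes: x right, y down, z forward; pixel columns grow to the right and rows downward; lengths in m; the calibration is good to about 2 mm. A picture is of the moment at which its call begins. There is no depth.
- r.finish_job(): hands the job in; it is judged then, once.
The state is a dict: "time_s": time; "joints": joint angles; "joint_velocities": joint speeds; "effort": joint torques, N m; "tcp_pos": TCP position; "ee_rot": TCP orientation; "wrist_force": force on the tool from outside, world axes, zero at the start; "moment": the same for the moment, N m; "gripper_width": opening from 0.0 (shut) to 1.0 (fully open); "gripper_force": force on a finger pad.
Only numpy, scipy, OpenCV 4.12 (cv2) and the standard library are available. Lean on these libraries where they do the work, as an engineer would, in place of code of your own. Each camera call takes 0.05 s, during which the arm holds its last target. There are 200 camera calls.

## Working session

There is one attempt and no reset: what is moved stays moved. The work goes in short steps, Python scripts to look and compute and a shell command to move; the robot and the scene stay as the last step left them, time stands still between calls to the robot, and variables do not carry over. Pictures are saved under pics/ and viewed, at most 10 in all, crops included, and the job is handed in when it is done.

```bash
mkdir -p pics; ls
python3 - <<'E'
from station import r
import cv2,pickle
d={}
for n in("scene","top"):
    c=r.capture(n);d[n]=c;cv2.imwrite(f"pics/{n}0.png",c["frame"][:,:,::-1]);print(n,c["vertical_fov"],c["cx"],c["cy"],c["rvec"],c["tvec"])
pickle.dump(d,open("cap.pkl","wb"))
s=r.sense();print(s)
E
```

```text
pics
scene 48.52450576218291 325.555190652871 199.22828441082842 [ 1.1561358   2.43985069 -0.88908227] [ 0.37538186 -0.25251395  1.52155902]
top 46.895363747806584 322.75574984205065 192.94355917103042 [ 2.14649803 -2.18196597  0.11025992] [-0.0595929   0.56181241  1.53176309]
{'time_s': 0.1, 'joints': array([-5.15861707e+01,  2.20865112e+01,  3.87269668e-01, -2.31717514e-02,
       -6.84113926e+01, -1.48154411e+01]), 'joint_velocities': array([-0.03183309, -0.12748294,  0.21938781,  0.14466091, -0.01492594,
        0.06683779]), 'effort': array([-4.23584852e-04, -3.91689241e+01,  1.87935787e+01,  4.23193038e+00,
        1.35035149e-02, -7.12439805e-05]), 'tcp_pos': array([ 0.25004449, -0.57236529,  0.29127046]), 'ee_rot': array([[-9.16433637e-01, -4.00185669e-01, -9.05086597e-04],
       [-4.00186671e-01,  9.16431982e-01,  1.74660093e-03],
       [ 1.30485643e-04,  1.96284743e-03, -9.99998065e-01]]), 'wrist_force': array([-0.0134461 ,  0.22742382, -0.28953229]), 'moment': array([ 0.02436022, -0.02785018,  0.00507116]), 'gripper_force': 0.0, 'gripper_width': 1.0002846505463516}
```

View pics/top0.png

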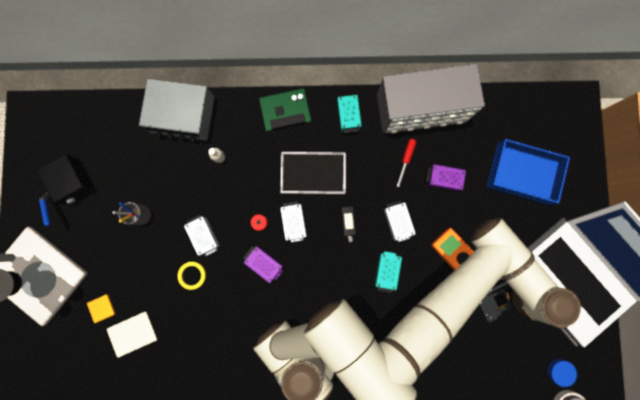

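View pics/scene0.png

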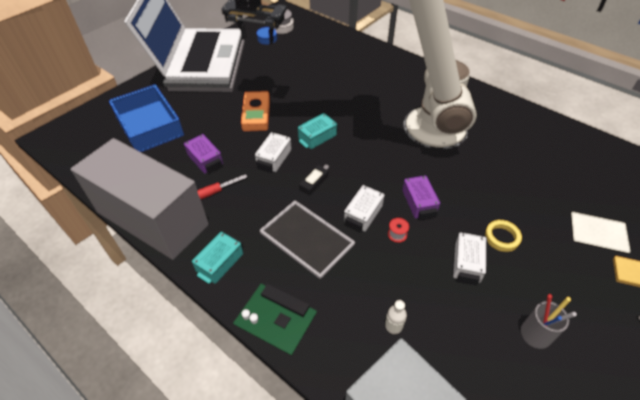

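Candidates (top view): the white cases at (201,236), (292,222) and (400,222). The look-alikes I rule out are purple at (447,177) and (263,264), turquoise at (348,113) and (388,271), and the white pad at (132,334). The tray is at (313,172). I'll measure and check a close crop.

```bash
cat > h.py <<'E'
import numpy as np,cv2
def cam(c):
    f=200/np.tan(np.radians(c["vertical_fov"])/2)
    K=np.array([[f,0,c["cx"]],[0,f,c["cy"]],[0,0,1]]);R=cv2.Rodrigues(np.array(c["rvec"],float))[0];return K,R,np.array(c["tvec"],float)
def ray(c,px,z):
    K,R,t=cam(c);o=-R.T@t;d=R.T@np.linalg.inv(K)@np.array([px[0],px[1],1.]);return o+d*(z-o[2])/d[2]
def proj(c,p):
    K,R,t=cam(c);q=K@(R@np.array(p)+t);return q[:2]/q[2]
def cases(c,near,thr=150):
    g=c["frame"].min(2);m=(g>thr).astype(np.uint8)
    m=cv2.morphologyEx(m,cv2.MORPH_CLOSE,np.ones((3,3)))
    out=[]
    for k in cv2.findContours(m,0,1)[0]:
        if cv2.contourArea(k)<200: continue
        (cx,cy),_,_=cv2.minAreaRect(k)
        if min(np.hypot(cx-a,cy-b) for a,b in near)>20: continue
        w=np.array([ray(c,p,0.048)[:2]*1000 for p in k[:,0]],np.float32)
        ce,sz,_=cv2.minAreaRect(w);b=cv2.boxPoints(cv2.minAreaRect(w))
        e=max((b[1]-b[0],b[2]-b[1]),key=np.linalg.norm);a=np.degrees(np.arctan2(e[1],e[0]))
        a=(a+90)%180-90
        out.append((np.round(ce,1),np.round(sz,1),round(float(a),1)))
    return out
E
python3 - <<'E'
import pickle,cv2,numpy as np
from h import *
d=pickle.load(open("cap.pkl","rb"));t=d["top"];s=d["scene"]
for th in(110,150,180):
    print(th,[x for x in cases(t,[(201,236),(292,222),(400,222)],th)])
    print("  scene",[x for x in cases(s,[(273,150),(364,207),(471,256)],th)])
print("tray",[ray(t,p,0.012)[:2].round(3) for p in[(281,152),(345,152),(346,193),(281,192)]],ray(t,(313,172),.012))
for n,p,z in[("spool",(259,222),.04),("flux",(216,155),.1),("tape",(191,275),.02),("adapter",(348,223),.03),("purple",(263,264),.05),("turq",(388,271),.05),("meter",(455,250),.04),("drv",(405,165),.02)]: print(n,ray(t,p,z)[:2].round(3))
im=cv2.resize(t["frame"][185:285,170:430,::-1],None,fx=3,fy=3,interpolation=cv2.INTER_CUBIC);cv2.imwrite("pics/crop1.png",im)
E
```

```text
110 [(array([419.3, 338.6]), array([124.4,  74.1]), 25.4), (array([460.7,  32. ]), array([122.5,  72.5]), 8.8), (array([ 458.4, -324.3]), array([120.3,  73. ]), 16.7)]
  scene [(array([438.5, 346.9]), array([143.3,  73.8]), 24.6), (array([478. ,  41.2]), array([142.2,  81.4]), 9.0), (array([ 474.6, -306.8]), array([150.6,  93. ]), 16.5)]
150 [(array([419.1, 338.6]), array([124.2,  71.3]), 25.7), (array([461.2,  32.1]), array([120.3,  69.3]), 8.8), (array([ 458.5, -324.7]), array([118. ,  69.8]), 16.7)]
  scene [(array([426.7, 342.6]), array([114.2,  69.2]), 26.1), (array([466.9,  36. ]), array([114.8,  72.2]), 8.6), (array([ 463.2, -319.2]), array([115.8,  72.7]), 16.5)]
180 [(array([419. , 338.8]), array([121.3,  68.9]), 25.4), (array([460.5,  32. ]), array([117.6,  68.2]), 8.8), (array([ 458. , -324.4]), array([115.1,  68.8]), 16.7)]
  scene [(array([426.1, 343.2]), array([111.1,  68.1]), 25.6), (array([466.8,  35.4]), array([110.6,  68.6]), 8.7), (array([ 463.1, -320. ]), array([111.2,  68.4]), 16.4)]
tray [array([0.708, 0.073]), array([ 0.704, -0.148]), array([ 0.561, -0.148]), array([0.568, 0.074])] [ 0.63572652 -0.03630702  0.012     ]
spool [0.466 0.146]
flux [0.684 0.278]
tape [0.293 0.377]
adapter [ 0.458 -0.152]
purple [0.327 0.132]
turq [ 0.298 -0.279]
meter [ 0.362 -0.504]
drv [ 0.653 -0.352]
```

View pics/crop1.png

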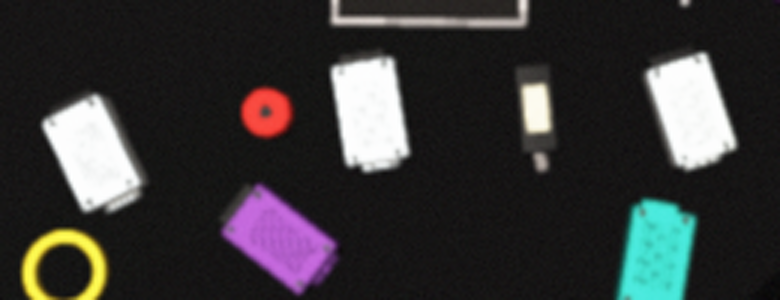

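All three white cases show the black connector at the far end: crop (92,152), (370,112) and (690,110). I'll start with the right-hand one, which is nearest to the arm.

```bash
cat > go.py <<'E'
import sys,numpy as np
from scipy.spatial.transform import Rotation as Ro
from station import r
# go.py x y z yaw(deg of case x) -> shift mm, turn in present tool axes
x,y,z,a=map(float,sys.argv[1:5]);s=r.sense();R=s["ee_rot"];p=s["tcp_pos"]
a=np.radians(a);X=-np.array([np.cos(a),np.sin(a),0]);Z=np.array([0,0,-1.]);T=np.c_[X,np.cross(Z,X),Z]
print(s["time_s"],"shift",(R.T@(np.array([x,y,z])-p)*1000).round(1),"turn",Ro.from_matrix(R.T@T).as_rotvec().round(3))
E
python3 go.py .462 -.321 .2 16.5
```

```text
0.1 shift [-294.8  145.4   91.5] turn [ 0.002 -0.     0.124]
```

```bash
python3 -m pendant '[[[-295,145,92],[0.002,0,0.124]],[[-295,145,92],[0.002,0,0.124]],[[-295,145,92],[0.002,0,0.124]],[[-295,145,92],[0.002,0,0.124]],[[-295,145,92],[0.002,0,0.124]],[[-295,145,92],[0.002,0,0.124]],[[-295,145,92],[0.002,0,0.124]],[[-295,145,92],[0.002,0,0.124]],[[-295,145,92],[0.002,0,0.124]],[[-295,145,92],[0.002,0,0.124]]]' 1; python3 go.py .462 -.321 .08 16.5
```

```text
time_s: 1.1
tcp_pos: [0.4621, -0.3222, 0.2003]
ee_rot: [[-0.959, -0.283, 0.0], [-0.283, 0.959, -0.002], [0.0, -0.002, -1.0]]
wrist_force: [-0.9, 0.2, 0.5]
gripper_width: 0.998
gripper_force: 0.0
1.1 shift [ -0.2   1.4 120.3] turn [-0.002 -0.    -0.001]
```

```bash
python3 -m pendant '[[[0,1,30],[0,0,0]],[[0,1,60],[0,0,0]],[[0,1,85],[0,0,0]],[[0,1,105],[0,0,0]],[[0,1,115],[0,0,0]],[[0,1,120],[0,0,0]],[[0,1,120],[0,0,0]]]'
python3 - <<'E'
from station import r
import cv2,numpy as np
a=r.capture("scene")["frame"][80:240,180:420,::-1];cv2.imwrite("pics/g1.png",cv2.resize(a,None,fx=3,fy=3))
E
```

```text
time_s: 1.8
tcp_pos: [0.4621, -0.3216, 0.0804]
ee_rot: [[-0.959, -0.283, 0.001], [-0.283, 0.959, -0.002], [-0.0, -0.002, -1.0]]
wrist_force: [-0.1, -0.7, 0.5]
gripper_width: 0.998
gripper_force: 0.0
```

View pics/g1.png

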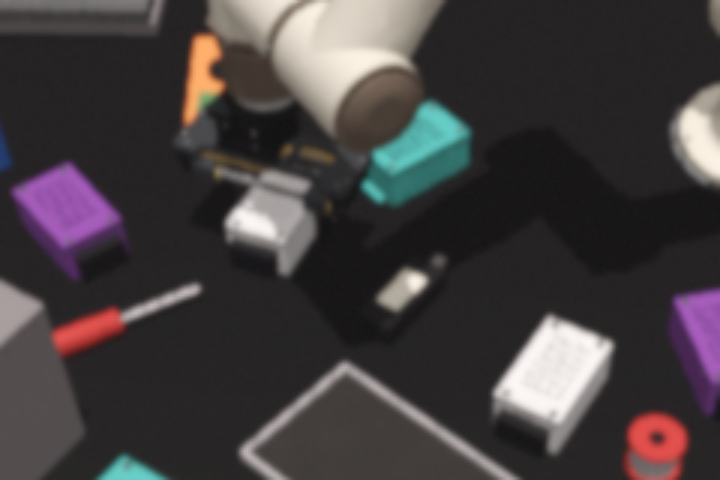

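The fingers straddle the case at crop (270,215), and nothing else is touched. I'll close and lift.

```bash
python3 -m pendant '[[[0,0,0],[0,0,0]],[[0,0,0],[0,0,0]],[[0,0,0],[0,0,0]],[[0,0,0],[0,0,0]],[[0,0,0],[0,0,0]],[[0,0,0],[0,0,0]],[[0,0,0],[0,0,0]]]' 0
python3 -m pendant '[[[0,0,-10],[0,0,0]],[[0,0,-30],[0,0,0]],[[0,0,-60],[0,0,0]],[[0,0,-90],[0,0,0]],[[0,0,-110],[0,0,0]],[[0,0,-120],[0,0,0]],[[0,0,-120],[0,0,0]],[[0,0,-120],[0,0,0]]]'
python3 -c "
from station import r
s=r.sense();R=s['ee_rot'];print('moment tool',(R.T@s['moment']).round(3),(R.T@s['wrist_force']).round(2))"
```

```text
time_s: 2.55
tcp_pos: [0.4628, -0.3213, 0.0809]
ee_rot: [[-0.959, -0.284, 0.002], [-0.284, 0.959, -0.003], [-0.001, -0.003, -1.0]]
wrist_force: [0.8, -0.7, 3.8]
gripper_width: 0.752
gripper_force: 30.0
time_s: 3.35
tcp_pos: [0.4611, -0.3202, 0.1987]
ee_rot: [[-0.959, -0.283, -0.002], [-0.283, 0.959, 0.0], [0.002, 0.001, -1.0]]
wrist_force: [-0.5, 0.4, -4.9]
gripper_width: 0.755
gripper_force: 30.0
moment tool [ 0.01  -0.027  0.021] [0.38 0.57 4.93]
```

```bash
cat > mom.py <<'E'
from station import r
import numpy as np
M=[];F=[]
for i in range(5):
    r.capture("top");s=r.sense();R=s["ee_rot"];M.append(R.T@s["moment"]);F.append(R.T@s["wrist_force"])
print("MOM tool",np.mean(M,0).round(3),"std",np.std(M,0).round(3),"F",np.mean(F,0).round(2),s["time_s"])
E
python3 -m pendant '[[[-45,0,0],[0,0,0]],[[0,0,0],[0,0,0]],[[45,0,0],[0,0,0]],[[45,0,0],[0,0,0]],[[45,0,0],[0,0,0]],[[45,0,0],[0,0,0]]]'|head -3;python3 mom.py
python3 -m pendant '[[[-45,0,0],[0,0,0]],[[-90,0,0],[0,0,0]],[[-90,0,0],[0,0,0]],[[-90,0,0],[0,0,0]],[[-90,0,0],[0,0,0]]]'|head -3;python3 mom.py
python3 -m pendant '[[[45,0,0],[0,0,0]],[[90,0,0],[0,0,0]],[[90,0,0],[0,0,0]],[[90,0,0],[0,0,0]],[[90,0,0],[0,0,0]]]'|tail -5;python3 mom.py
```

```text
time_s: 3.95
tcp_pos: [0.4193, -0.3336, 0.1994]
ee_rot: [[-0.959, -0.284, -0.0], [-0.284, 0.959, -0.001], [0.0, -0.001, -1.0]]
MOM tool [ 0.02  -0.025  0.003] std [0.02  0.03  0.032] F [ 0.25 -0.19  4.88] 4.2
time_s: 4.7
tcp_pos: [0.5046, -0.3078, 0.1997]
ee_rot: [[-0.959, -0.284, -0.001], [-0.284, 0.959, -0.001], [0.001, -0.001, -1.0]]
MOM tool [-0.009  0.048 -0.022] std [0.024 0.023 0.022] F [0.27 0.1  4.63] 4.95
tcp_pos: [0.4197, -0.3339, 0.2009]
ee_rot: [[-0.959, -0.284, 0.003], [-0.284, 0.959, -0.003], [-0.002, -0.003, -1.0]]
wrist_force: [0.2, -0.0, -3.6]
gripper_width: 0.755
gripper_force: 30.0
MOM tool [-0.016 -0.023  0.017] std [0.019 0.024 0.024] F [-0.12  0.34  4.9 ] 5.7
```

The moment about y swings by about 0.07 N m. I'll repeat with brisker strokes to confirm.

```bash
sed -i 's/range(5)/range(12)/' mom.py
python3 -m pendant '[[[-50,0,0],[0,0,0]],[[-100,0,0],[0,0,0]],[[-100,0,0],[0,0,0]],[[-100,0,0],[0,0,0]],[[-100,0,0],[0,0,0]]]'|head -2;python3 mom.py
python3 -m pendant '[[[50,0,0],[0,0,0]],[[100,0,0],[0,0,0]],[[100,0,0],[0,0,0]],[[100,0,0],[0,0,0]],[[100,0,0],[0,0,0]]]'|head -2;python3 mom.py
python3 -m pendant '[[[-50,0,0],[0,0,0]],[[-100,0,0],[0,0,0]],[[-100,0,0],[0,0,0]],[[-100,0,0],[0,0,0]],[[-100,0,0],[0,0,0]]]'|head -2;python3 mom.py
python3 -m pendant '[[[50,0,0],[0,0,0]],[[100,0,0],[0,0,0]],[[100,0,0],[0,0,0]],[[100,0,0],[0,0,0]],[[100,0,0],[0,0,0]]]';python3 mom.py
```

```text
time_s: 6.2
tcp_pos: [0.5144, -0.3049, 0.1996]
MOM tool [-0.009  0.059 -0.001] std [0.023 0.032 0.029] F [0.14 0.04 4.6 ] 6.8
time_s: 7.3
tcp_pos: [0.4199, -0.3339, 0.2008]
MOM tool [ 0.007 -0.03  -0.004] std [0.035 0.024 0.028] F [ 0.14 -0.08  4.57] 7.9
time_s: 8.4
tcp_pos: [0.5141, -0.3051, 0.1998]
MOM tool [-0.001  0.044 -0.006] std [0.031 0.023 0.028] F [ 0.   -0.02  4.99] 9.0
time_s: 9.5
tcp_pos: [0.42, -0.3339, 0.2008]
ee_rot: [[-0.959, -0.284, 0.003], [-0.284, 0.959, -0.003], [-0.002, -0.003, -1.0]]
wrist_force: [-0.2, -0.0, -4.0]
gripper_width: 0.757
gripper_force: 30.0
MOM tool [-0.003 -0.032  0.001] std [0.022 0.027 0.021] F [0.07 0.25 4.72] 10.1
```

The swing repeats at ±0.04 N m, so this case rattles. I'll shake it more vigorously for firm knocks, re-measure the moment at both ends, and look for slip in the grip.

```bash
python3 -m pendant '[[[-50,0,0],[0,0,0]],[[-100,0,0],[0,0,0]],[[-50,0,0],[0,0,0]],[[0,0,0],[0,0,0]],[[-50,0,0],[0,0,0]],[[-100,0,0],[0,0,0]],[[-50,0,0],[0,0,0]],[[0,0,0],[0,0,0]],[[-50,0,0],[0,0,0]],[[-100,0,0],[0,0,0]]]'|grep force
python3 -m pendant '[[[50,0,0],[0,0,0]],[[0,0,0],[0,0,0]],[[50,0,0],[0,0,0]],[[0,0,0],[0,0,0]],[[50,0,0],[0,0,0]],[[0,0,0],[0,0,0]],[[0,0,0],[0,0,0]],[[0,0,0],[0,0,0]],[[0,0,0],[0,0,0]]]';python3 mom.py
python3 -m pendant '[[[50,0,0],[0,0,0]],[[100,0,0],[0,0,0]],[[50,0,0],[0,0,0]],[[0,0,0],[0,0,0]],[[50,0,0],[0,0,0]],[[100,0,0],[0,0,0]],[[100,0,0],[0,0,0]],[[100,0,0],[0,0,0]],[[100,0,0],[0,0,0]]]';python3 mom.py
python3 - <<'E'
from station import r
import cv2
a=r.capture("scene")["frame"][60:220,180:420,::-1];cv2.imwrite("pics/g2.png",cv2.resize(a,None,fx=3,fy=3))
E
python3 go.py .5 -.2 .23 8;python3 go.py .636 -.037 .23 0
```

```text
wrist_force: [3.0, -1.8, -4.0]
gripper_force: 30.0
time_s: 12.0
tcp_pos: [0.5147, -0.3051, 0.2002]
ee_rot: [[-0.959, -0.284, 0.0], [-0.284, 0.959, -0.001], [0.0, -0.001, -1.0]]
wrist_force: [-0.1, 0.1, -4.0]
gripper_width: 0.758
gripper_force: 29.8
MOM tool [-0.01   0.013  0.005] std [0.023 0.017 0.028] F [-0.07 -0.05  4.49] 12.6
time_s: 13.5
tcp_pos: [0.4199, -0.3339, 0.2008]
ee_rot: [[-0.959, -0.284, 0.003], [-0.284, 0.959, -0.003], [-0.002, -0.004, -1.0]]
wrist_force: [-0.3, 1.1, -4.7]
gripper_width: 0.757
gripper_force: 29.9
MOM tool [-0.001 -0.03  -0.004] std [0.033 0.034 0.033] F [0.22 0.09 4.78] 14.1
14.15 shift [-115.5  105.1  -29.9] turn [-0.002  0.     0.148]
14.15 shift [-292.2  222.7  -30.1] turn [-0.002  0.     0.288]
```

View pics/g2.png

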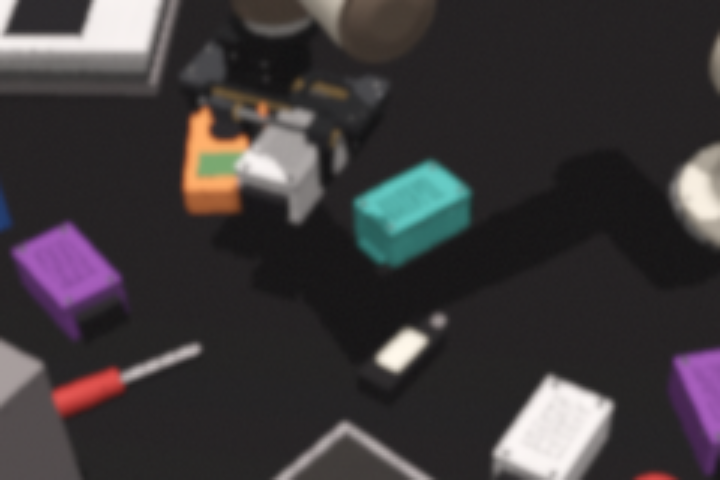

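The case still sits squarely in the grip (crop 280,160). As a check free of pose effects, I'll tilt it about 17° each way and measure level at the same pose.

```bash
python3 -m pendant '[[[0,0,0],[0,0.1,0]],[[0,0,0],[0,0.2,0]],[[0,0,0],[0,0.3,0]],[[0,0,0],[0,0.3,0]],[[0,0,0],[0,0.3,0]],[[0,0,0],[0,0.25,0]],[[0,0,0],[0,0.18,0]],[[0,0,0],[0,0.1,0]],[[0,0,0],[0,0.04,0]],[[0,0,0],[0,0,0]]]'|head -2
python3 -m pendant '[[[0,0,0],[0,0,0]],[[0,0,0],[0,0,0]],[[0,0,0],[0,0,0]]]'|head -3;python3 mom.py
python3 -m pendant '[[[0,0,0],[0,-0.1,0]],[[0,0,0],[0,-0.2,0]],[[0,0,0],[0,-0.3,0]],[[0,0,0],[0,-0.3,0]],[[0,0,0],[0,-0.3,0]],[[0,0,0],[0,-0.25,0]],[[0,0,0],[0,-0.18,0]],[[0,0,0],[0,-0.1,0]],[[0,0,0],[0,-0.04,0]],[[0,0,0],[0,0,0]]]'|head -2
python3 -m pendant '[[[0,0,0],[0,0,0]],[[0,0,0],[0,0,0]],[[0,0,0],[0,0,0]]]'|head -3;python3 mom.py
python3 go.py .636 -.037 .23 0
```

```text
time_s: 15.15
tcp_pos: [0.4181, -0.3338, 0.2011]
time_s: 15.45
tcp_pos: [0.4191, -0.3336, 0.2001]
ee_rot: [[-0.959, -0.284, 0.0], [-0.284, 0.959, -0.002], [0.001, -0.002, -1.0]]
MOM tool [-0.004 -0.002  0.009] std [0.033 0.02  0.033] F [0.15 0.02 4.63] 16.05
time_s: 17.05
tcp_pos: [0.4201, -0.3332, 0.2001]
time_s: 17.35
tcp_pos: [0.4191, -0.3335, 0.2002]
ee_rot: [[-0.959, -0.284, 0.001], [-0.284, 0.959, -0.002], [-0.0, -0.002, -1.0]]
MOM tool [ 0.004 -0.02   0.007] std [0.024 0.023 0.018] F [-0.06 -0.07  4.57] 17.95
17.95 shift [-292.2  222.8  -30.1] turn [-0.002  0.     0.288]
```

That is ambiguous, so I'll tilt further and hold longer.

```bash
sed -i 's/range(12)/range(9)/' mom.py
python3 -m pendant '[[[0,0,0],[0,0.15,0]],[[0,0,0],[0,0.3,0]],[[0,0,0],[0,0.4,0]],[[0,0,0],[0,0.45,0]],[[0,0,0],[0,0.45,0]],[[0,0,0],[0,0.45,0]],[[0,0,0],[0,0.45,0]],[[0,0,0],[0,0.45,0]],[[0,0,0],[0,0.4,0]],[[0,0,0],[0,0.3,0]]]'|head -2
python3 -m pendant '[[[0,0,0],[0,-0.1,0]],[[0,0,0],[0,-0.2,0]],[[0,0,0],[0,-0.27,0]],[[0,0,0],[0,-0.3,0]],[[0,0,0],[0,-0.3,0]],[[0,0,0],[0,-0.3,0]],[[0,0,0],[0,-0.3,0]]]'|head -3;python3 mom.py
python3 -m pendant '[[[0,0,0],[0,-0.15,0]],[[0,0,0],[0,-0.3,0]],[[0,0,0],[0,-0.4,0]],[[0,0,0],[0,-0.45,0]],[[0,0,0],[0,-0.45,0]],[[0,0,0],[0,-0.45,0]],[[0,0,0],[0,-0.45,0]],[[0,0,0],[0,-0.45,0]],[[0,0,0],[0,-0.4,0]],[[0,0,0],[0,-0.3,0]]]'|head -2
python3 -m pendant '[[[0,0,0],[0,0.1,0]],[[0,0,0],[0,0.2,0]],[[0,0,0],[0,0.27,0]],[[0,0,0],[0,0.3,0]],[[0,0,0],[0,0.3,0]],[[0,0,0],[0,0.3,0]],[[0,0,0],[0,0.3,0]]]'|head -3;python3 mom.py
python3 go.py .636 -.037 .23 0
```

```text
time_s: 18.95
tcp_pos: [0.4193, -0.3334, 0.1998]
time_s: 19.65
tcp_pos: [0.4192, -0.3335, 0.1999]
ee_rot: [[-0.959, -0.284, -0.001], [-0.284, 0.959, -0.002], [0.001, -0.002, -1.0]]
MOM tool [0.011 0.049 0.003] std [0.04  0.025 0.027] F [0.02 0.03 4.74] 20.1
time_s: 21.1
tcp_pos: [0.4187, -0.3339, 0.2003]
time_s: 21.8
tcp_pos: [0.4188, -0.3337, 0.2004]
ee_rot: [[-0.959, -0.283, 0.002], [-0.283, 0.959, -0.002], [-0.001, -0.002, -1.0]]
MOM tool [-0.014 -0.06  -0.001] std [0.023 0.019 0.032] F [-0.06 -0.03  4.83] 22.25
22.25 shift [-292.3  222.9  -30.1] turn [-0.002  0.001  0.288]
```

The moment difference is now 0.109 N m at the same pose, so this case has the loose part. I'll give it one more hard shake, in long full-speed reversals, so that the part knocks the end walls.

```bash
python3 -m pendant '[[[-50,0,0],[0,0,0]],[[-100,0,0],[0,0,0]],[[-150,0,0],[0,0,0]],[[-100,0,0],[0,0,0]],[[-50,0,0],[0,0,0]],[[0,0,0],[0,0,0]],[[-50,0,0],[0,0,0]],[[-100,0,0],[0,0,0]],[[-150,0,0],[0,0,0]],[[-100,0,0],[0,0,0]]]'|grep wrist
python3 -m pendant '[[[50,0,0],[0,0,0]]]'|grep wrist
python3 -m pendant '[[[50,0,0],[0,0,0]]]'|grep wrist
python3 -m pendant '[[[-50,0,0],[0,0,0]]]'|grep wrist
python3 -m pendant '[[[-50,0,0],[0,0,0]]]'|grep wrist
python3 -m pendant '[[[-50,0,0],[0,0,0]]]'|grep wrist
python3 -m pendant '[[[50,0,0],[0,0,0]]]'|grep wrist
python3 -m pendant '[[[50,0,0],[0,0,0]]]'|grep wrist
python3 -m pendant '[[[50,0,0],[0,0,0]]]'|grep wrist
python3 -m pendant '[[[-50,0,0],[0,0,0]]]'|grep wrist
python3 -m pendant '[[[-50,0,0],[0,0,0]],[[-50,0,0],[0,0,0]],[[-50,0,0],[0,0,0]],[[-50,0,0],[0,0,0]]]'
python3 go.py .636 -.037 .22 0
```

```text
wrist_force: [-5.7, -0.1, 0.9]
wrist_force: [-1.1, -1.0, -4.6]
wrist_force: [-0.3, -1.7, -3.8]
wrist_force: [-6.7, 2.3, -4.9]
wrist_force: [2.5, -0.9, -2.7]
wrist_force: [-0.3, -0.7, -4.6]
wrist_force: [-4.7, 0.1, 1.3]
wrist_force: [-2.2, -1.4, -5.0]
wrist_force: [-0.3, -1.7, -4.6]
wrist_force: [-6.8, 2.3, -5.0]
time_s: 24.55
tcp_pos: [0.5142, -0.305, 0.1997]
ee_rot: [[-0.959, -0.284, -0.001], [-0.284, 0.959, -0.001], [0.002, -0.001, -1.0]]
wrist_force: [-0.3, -0.1, -3.9]
gripper_width: 0.755
gripper_force: 29.9
24.55 shift [-192.8  222.4  -20.7] turn [-0.001 -0.001  0.288]
```

```bash
python3 -m pendant '[[[-15,18,0],[0,0,0.02]],[[-40,46,0],[0,0,0.06]],[[-68,78,0],[0,0,0.1]],[[-96,111,0],[0,0,0.14]],[[-124,143,0],[0,0,0.18]],[[-150,173,2],[0,0,0.22]],[[-170,196,4],[0,0,0.25]],[[-184,212,7],[0,0,0.27]],[[-191,220,9],[0,0,0.288]],[[-193,222,10],[0,0,0.288]]]'
python3 -m pendant '[[[0,0,0],[0,0,0]],[[0,0,0],[0,0,0]],[[0,0,0],[0,0,0]],[[0,0,0],[0,0,0]],[[0,0,0],[0,0,0]]]'
python3 - <<'E'
from station import r
import cv2
for n in("scene",): cv2.imwrite("pics/end.png",r.capture(n)["frame"][:,:,::-1])
E
```

```text
time_s: 25.55
tcp_pos: [0.6366, -0.0369, 0.1894]
ee_rot: [[-1.0, -0.001, -0.001], [-0.001, 1.0, -0.002], [0.001, -0.002, -1.0]]
wrist_force: [0.1, -0.0, -4.4]
gripper_width: 0.758
gripper_force: 29.9
time_s: 26.05
tcp_pos: [0.6369, -0.0381, 0.19]
ee_rot: [[-1.0, 0.001, 0.001], [0.001, 1.0, -0.002], [-0.001, -0.002, -1.0]]
wrist_force: [0.1, -0.0, -4.6]
gripper_width: 0.758
gripper_force: 29.9
```

View pics/end.png

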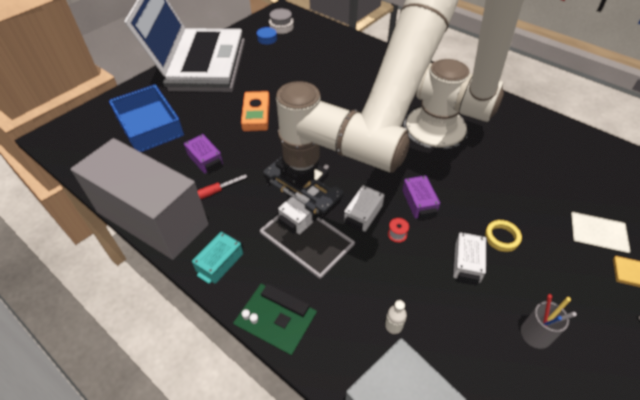

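The case is held level over the tray at (297,213), and the other cases, at (364,207) and (471,256), and the bystanders are unmoved. Handing in.

```bash
python3 -c "
from station import r
print(r.finish_job())"
```

```text
the job is handed in; nothing more can be done
None
```

The rattling case was the right-hand one of the three, the first I picked up (its y moment shifted by 0.109 N m between ends); I handed in at about 26 s, holding it level and still about 11 cm above the middle of the tray, with the other two cases never picked up and no bystander seen to have moved; knocks over 3.5 N were not measured directly, and the hand-in returned no verdict.

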